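Spread a snap ring with pliers and hold it at the axle groove

TASK

Take the snap-ring pliers out of their wooden block, put both of their feet down through the two eyelets of the snap ring lying on its stand, and squeeze the handles fully to spread the ring. Carry the spread ring on the pliers over the upright axle stub and lower it, level, until it surrounds the shaft at the height of the groove. Finish there, still holding: keep the pliers squeezed so that the ring stays spread and hangs round the groove without pressing on the axle; do not let go, and do not shove the loose things on the bench about.

Things in the scene. Friction and masses are not known exactly. Their poses are not given: they have to be found in the camera images.
- pliers_grip (a point): Snap-ring pliers standing upright, feet down, in the pocket of a wooden block. This point is midway between the two black rubber grips, 110 mm above the underside of the feet. z up, y from one handle to the other (squeeze along y). Relaxed 60 mm wide over the grips: rollers 12 mm in diameter, 22 mm long along x, centred at y = +-24 mm. Turned half round they are the same.
- pliers_foot_l (a point): middle of the underside of the +y foot, 10.1 mm from the pliers' middle when relaxed. Foot 5 x 5 mm, 3 mm tall; above it a neck 8 mm tall (5 mm along x, 3.5 mm along y, set inward so that the foot hooks outward by 1.5 mm); above that a shoulder 14 x 9 mm, too big for an eyelet.
- pliers_foot_r (a point): the same point of the other foot, at -y
- pliers_lever_l (a joint): turn of the +y lever about the pivot, 60 mm above the feet: 0 relaxed, 0.265 rad fully squeezed (stops); both levers move together. Squeezing the grips from 60 to 33 mm overall moves each foot 14 mm outward and about 4 mm up. Spring: the grips do not give below 7 N each; full squeeze takes 10 N, about 17 N with the ring on.
- ring_center (a point): steel snap ring of 5 mm round wire lying flat on a wooden stand. This point is the centre of the spread ring at half thickness, 31 mm above the bench at first. z up; -x points from the centre to the two eyelets (they face the robot within about 0.3 rad). Inside diameter 44 mm when spread, too tight for the shaft when relaxed.
- ring_eye_l (a point): centre of the +y eyelet at half thickness; relaxed it is 31 mm in -x and 10 mm in +y from ring_center. A lug 6 mm thick, 18 x 14.5 mm, with a hole 10 mm along x, 9 mm along y (turned 0.2 rad when relaxed, square when spread). Under both holes the stand has a trench along y, 11 mm wide and 10 mm deep, for the feet.
- ring_eye_r (a point): the same for the -y eyelet
- ring_arm_l (a joint): turn of the ring's +y arm: 0 relaxed (a stop), about 0.2 rad (a true circle of 44 mm) when the pliers on it are fully squeezed; it springs back with 2.5 N at the eyelet relaxed and 6 N spread. Both arms move together.
- ring_arm_r (a joint): the same for the -y arm
- axle_groove (a point): upright steel axle stub of 38 mm diameter, bolted down by a square flange (76 x 76 mm, 10 mm thick); this point is on the axle's axis, at mid-height of the groove, 55 mm above the bench. The groove is 8 mm tall and 33 mm in diameter. A 54 mm wide collar goes up to 26 mm above the bench.
- axle_top (a point): middle of the axle stub's top face, 70 mm above the bench; the last 5 mm are chamfered to 31 mm diameter
- masking_tape: loose roll of tape, 104 mm wide, 25 mm tall; origin under its centre; leave alone
- hex_key_set: loose hex key set, 100 x 32 x 26 mm; leave alone
- electrical_tape: loose small roll of tape, 53 mm wide, 19 mm tall; leave alone
- pencil: loose carpenter's pencil, 177 mm long; leave alone
- screwdriver: loose screwdriver, 182 mm long; leave alone
- pliers: the pliers as a whole, 126 mm tall, 14 mm thick, 0.12 kg; origin midway between the undersides of the feet, 110 mm below pliers_grip, same axes. In the block the feet stand 6 mm above the bench; the block's rim is 62 mm above the bench, so lift by 60 mm or more to clear it.
- ring: the ring as a whole, 0.024 kg; origin on its underside, 3 mm below ring_center, same axes. The stand's top is 28 mm above the bench, with a 4 mm high boss of 25 mm diameter inside the ring.
- axle: the axle stub as a body, fixed; origin on the bench, 55 mm below axle_groove
Mind the look-alikes: they are no part of the job. What is shaped like the pliers but pink or red is not meant.

How it is judged (in metres and radians):
On the way, in this order (a step that is already met when the one before it is completed fails the run):
1. both feet of the pliers are through the ring's eyelets (horizontal distance between pliers_foot_l and ring_eye_l below 0.0085 m and horizontal distance between pliers_foot_r and ring_eye_r below 0.0085 m and z of pliers_foot_l in the frame of ring_eye_l below -0.004 m and z of pliers_foot_r in the frame of ring_eye_r below -0.004 m), for 0.1 s.
2. the ring is spread on the pliers and carried above the axle stub (all of step 1 and value of joint each of ring_arm_l, ring_arm_r above 0.13 rad and horizontal distance between ring_center and axle_groove below 0.012 m and height (world z) of ring_center above 0.072 m), for 0.05 s.
At the end, for the whole second after the job is handed in: Gripper holds the pliers squeezed, feet through both eyelets; each ring arm spread over 0.13 rad; ring centre within 5 mm of groove height and 4.5 mm of the axle's axis, level within 0.15 rad, at rest, ring and pliers press on the axle with under 4 N each, fingers off the ring (all of step 1 and value of joint each of ring_arm_l, ring_arm_r above 0.13 rad and z of ring_center in the frame of axle_groove between -0.005 and 0.005 m and horizontal distance between ring_center and axle_groove below 0.0045 m and angle between ring_center's own z axis and vertical below 0.15 rad and contact force between the fingers and pliers above 3 N and contact force between pliers and ring above 1.5 N and contact force between the fingers and ring below 0.5 N and contact force between each of ring, pliers and axle below 4 N and linear speed of ring below 0.02 m/s); the arm keeps its last pose, push and grip.
It fails at once if a loose bystander is shoved by more than 20 mm (distance of any of masking_tape, hex_key_set, electrical_tape, pencil, screwdriver from where it was at the start of the episode above 0.02 m).
It fails at once if the ring falls down to the bench (height (world z) of ring_center below 0.02 m).
It also fails if it takes over 64 s, if anything falls off the work surface, if the arm or the gripper's body presses on something with over 40 N, if the wrist force passes 120 N, or if a joint passes its speed limit or range.

ROBOT

A 6-joint arm with a two-finger parallel gripper is mounted at the origin on a cart in front of the work surface, level with it; the furniture and walls round the work are solid. World frame = base frame: x ahead of the robot, y to its left, z up, the work surface at z = 0. Lengths are in mm, angles in rad, forces in N, time in s.
With the tool pointing down it reaches from about 425 to 950 mm from the base axis. Payload 14.7 kg.
Tool frame: the origin (TCP) lies midway between the tips of the shut fingers; the grasp point (between the pads) lies 19 mm behind it (manip.tcp_to_grasp is the z of the grasp point in the tool frame, in mm); z points along the fingers, y is the line along which they close (so a half turn about z gives the same grasp; the last joint's range is limited). The gripper opens to 85 mm and grips with 20 to 120 N. Pads are 22 mm wide; open, the fingers measure 114 mm over their backs; the gripper's body (76 mm by 85 mm) begins 54 mm behind the grasp point. The pads swing forward as they close: fully open they stand 13 mm farther back than shut.
Start: joints at [-1.329, 0.48, 1.596, -0, 1.065, -0.047], TCP at [185.138, -623.07, 231.297] pointing down, gripper open.
Joint ranges: [-2.75, 2.75], [-0.82, 2.05], [0.23, 2.67], [-1.56, 4.7], [0.09, 2.69], [-2.92, 2.92]. Speed limits (rad/s): [1.89, 1.89, 2.39, 3.01, 3.01, 3.01].

INTERFACE

Orientations are given as [roll, pitch, yaw] about the fixed x, y, z axes, in that order (R = Rz(yaw) Ry(pitch) Rx(roll)).
In Python, from station import manip, eoat, solver, readout, cams, job, finder gives the robot as it stands. Calls block until the motion is done:
- manip.goto(position, orientation): joint-space move of the TCP to a pose.
- manip.move_straight(position, rot=None, feed=150, force_limit=None): straight line of the TCP; rot=None keeps the orientation; feed is the mean speed in mm/s. With force_limit (N) it stops when the force on the tool has changed by that much, and returns True; else False.
- manip.move_j(angles): joint-space move.
- eoat.command_gripper(opening, strength=None): opening from 0.0 (shut) to 1.0 (fully open); strength is the grip in N (None keeps the last); returns when the fingers have stopped.
- manip.dwell(seconds).
- solver.inverse_kinematics(position, orientation): joint angles nearest the present ones, or None.
- readout.state(): the state.
- cams.snapshot(name): name is "scene" or "top" or "wrist"; returns a dict with "color" (400x640x3 uint8, red, green, blue), "mtx" (3x3 intrinsics, pixels), "dist_coeffs" ([k1, k2, p1, p2, k3] as OpenCV has them; the pictures are not rectified), "world_from_camera" (4x4, takes a point from camera to world coordinates). Camera axes: x right, y down, z forward; pixel columns grow to the right and rows downward; lengths in mm; the calibration is good to about 2 mm. A picture is of the moment at which its call begins. There is no depth.
A pose or a line that the arm cannot do raises manip.IKError and nothing moves.
- job.job_done(): hands the job in; it is judged then, once.
Trained networks look in a picture, given as the dict that the camera call returned (one of the last four; its "shot" number tells which), for a name from the list of things; names that differ only in an ending like _2 or _b are one class to them, and where a whole thing is asked for, a point or a joint stands for the part that bears it (a point fixed in the world has none). Each returns a list of dicts, best first, with "conf" (0 to 1); they miss things now and then, are a little off and sometimes report something else, mostly with a low value. They report only what shows in the picture. A call takes as long as a camera call. They do not tell look-alikes from the thing itself.
- finder.find_in(thing, picture): "extent" ([left, top, right, bottom] in pixels, round what is visible of it).
- finder.cut_out(thing, picture): "region" (400x640 bool, what is visible of it) and "extent" ([left, top, right, bottom] in pixels, round what is visible of it).
- finder.spot_point(thing, picture): "location" ([column, row] in pixels: a listed point, or the origin of a listed thing).
The state is a dict: "time": time; "qpos": joint angles; "joint_velocities": joint speeds; "tau": joint torques, N m; "eef_pos": TCP position; "tcp_rot": TCP orientation; "ft_force": force on the tool from outside, world axes, zero at the start; "moment": the same for the moment, N m; "gripper_width": opening from 0.0 (shut) to 1.0 (fully open); "finger_force": force on a finger pad.
Only numpy, scipy, OpenCV 4.12 (cv2) and the standard library are available. Lean on these libraries where they do the work, as an engineer would, in place of code of your own. Each camera call takes 0.05 s, during which the arm holds its last target. There are 200 camera calls.

## Working session

There is one attempt and no reset: what is moved stays moved. The work goes in short steps, each a Python script; the robot and the scene stay as the last script left them, time stands still between calls to the robot, and variables do not carry over. Pictures are saved under pics/ and viewed, at most 10 in all, crops included, and the job is handed in when it is done.

```bash
ls; mkdir -p pics; cat > h.py <<'E'
import numpy as np, cv2
from station import manip, eoat, solver, readout, cams, job, finder
def save(p,name,crop=None,scale=1):
    im=p["color"]
    if crop: im=im[crop[1]:crop[3],crop[0]:crop[2]]
    im=cv2.resize(im,None,fx=scale,fy=scale,interpolation=cv2.INTER_CUBIC)
    cv2.imwrite("pics/"+name,im[:,:,::-1])
def ray(p,px):
    u=cv2.undistortPoints(np.array([[px]],float),np.array(p["mtx"]),np.array(p["dist_coeffs"]))[0,0]
    T=np.array(p["world_from_camera"]); return T[:3,3],T[:3,:3]@np.array([u[0],u[1],1.])
def at_z(p,px,z):
    o,d=ray(p,px); return o+d*(z-o[2])/d[2]
def tri(obs):
    A=np.zeros((3,3));b=np.zeros(3)
    for p,px in obs:
        o,d=ray(p,px);d=d/np.linalg.norm(d);M=np.eye(3)-np.outer(d,d);A+=M;b+=M@o
    return np.linalg.solve(A,b)
def proj(p,X):
    W=np.linalg.inv(np.array(p["world_from_camera"]))
    r,_=cv2.Rodrigues(W[:3,:3])
    return cv2.projectPoints(np.array(X,float).reshape(-1,1,3),r,W[:3,3],np.array(p["mtx"]),np.array(p["dist_coeffs"]))[0][:,0]
E
python3 - <<'E'
from h import *
s=cams.snapshot("scene");t=cams.snapshot("top")
np.set_printoptions(precision=1,suppress=True)
im=np.vstack([s["color"],t["color"]])
cv2.imwrite("pics/a.png",cv2.resize(im,(480,600),interpolation=cv2.INTER_AREA)[:,:,::-1])
save(s,"s.png",None,1.25);save(t,"t.png",None,1.25)
Z=dict(pliers_grip=116,pliers_foot_l=6,pliers_foot_r=6,ring_center=31,ring_eye_l=31,ring_eye_r=31,axle_groove=55,axle_top=70,masking_tape=0,hex_key_set=0,electrical_tape=0,pencil=0,screwdriver=0)
for n,z in Z.items():
  for nm,p in(("s",s),("t",t)):
    for d in finder.spot_point(n,p)[:3]:
        print(n,nm,round(d["conf"],2),np.array(d["location"]),at_z(p,d["location"],z)[:2])
print(readout.state())
E
```

```text
pics
pliers_grip s 0.75 [238.9 191.4] [763.   57.3]
pliers_grip s 0.66 [251.6 249.2] [585.2 186.8]
pliers_grip s 0.51 [233.9 226.5] [672.4 158.5]
pliers_grip t 0.76 [244.5 157.8] [678.2 146.8]
pliers_grip t 0.75 [226.8 195.3] [586.7 186.3]
pliers_grip t 0.46 [283.2 122.3] [767.   55.6]
pliers_foot_l s 0.47 [246.3 222.2] [763.6  48.4]
pliers_foot_l s 0.46 [237.9 259.5] [677.5 160.2]
pliers_foot_l t 0.65 [291.3 131.2] [773.8  43.2]
pliers_foot_l t 0.64 [247.7 166.2] [678.3 156. ]
pliers_foot_l t 0.5 [245.  204.4] [577.2 159.9]
pliers_foot_r s 0.47 [246.3 222.2] [763.6  48.4]
pliers_foot_r s 0.46 [237.9 259.5] [677.5 160.2]
pliers_foot_r t 0.65 [291.3 131.2] [773.8  43.2]
pliers_foot_r t 0.64 [247.7 166.2] [678.3 156. ]
pliers_foot_r t 0.5 [245.  204.4] [577.2 159.9]
ring_center s 0.45 [353.8 215.2] [ 533.3 -127.9]
ring_center t 0.59 [354.6 222.7] [ 531.3 -124.3]
ring_eye_l s 0.59 [360.9 222.3] [ 501.6 -115.7]
ring_eye_l s 0.43 [357.6 225.8] [500.3 -99.2]
ring_eye_l t 0.63 [344.8 232.4] [506.3 -99.6]
ring_eye_l t 0.6 [351.  232.7] [ 505.8 -115.3]
ring_eye_l t 0.57 [242.6 205.9] [570.6 1
[... 1108 characters left out ...]
0.72 [370.1 273.4] [395.5  -5.4]
pencil t 0.69 [308.8 275.9] [394.6  -9.1]
pencil t 0.47 [262.9 262.2] [428.1 110.1]
screwdriver s 0.86 [269.3 217.1] [734.5  -9.9]
screwdriver s 0.39 [286.2 240.5] [633.8  31.8]
screwdriver t 0.66 [308.8 151.3] [721.4  -3.9]
screwdriver t 0.5 [236.8 204. ] [578.6 182.5]
{'time': 1.4, 'qpos': array([-1.3,  0.5,  1.6,  0. ,  1.1, -0. ]), 'joint_velocities': array([ 0., -0., -0.,  0.,  0.,  0.]), 'tau': array([ -0. , -95. , -43.1,  -0. ,   0. ,   0. ]), 'eef_pos': array([ 185.2, -623.1,  231.3]), 'tcp_rot': array([ 3.1, -0. ,  0.3]), 'ft_force': array([-0.1, -0.1,  0.6]), 'moment': array([ 0., -0., -0.]), 'finger_force': 0.0, 'gripper_width': 1.0015579285507776}
```

```bash
python3 - <<'E'
import cv2,numpy as np
s=cv2.imread("pics/s.png");t=cv2.imread("pics/t.png")
f=lambda im,c:cv2.resize(im[int(c[1]*1.25):int(c[3]*1.25),int(c[0]*1.25):int(c[2]*1.25)],(400,400),interpolation=cv2.INTER_CUBIC)
cv2.imwrite("pics/b.png",np.hstack([f(s,(200,160,380,340)),f(t,(200,100,380,280))]))
E
```

```text
(no output)
```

View pics/b.png

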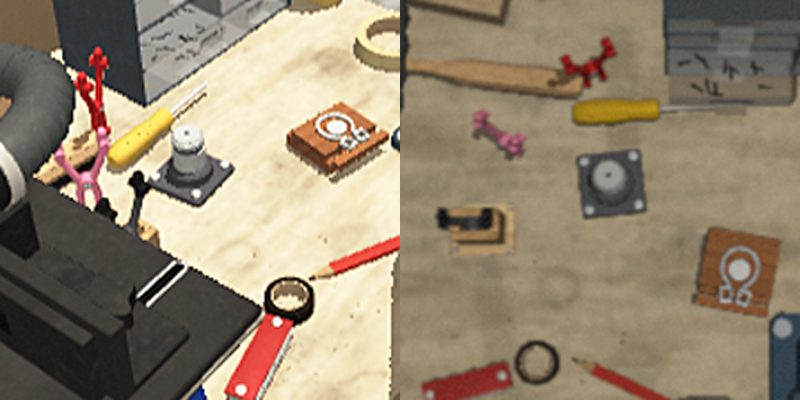

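Candidates: red look-alike (scene 239,191), pink look-alike (scene 236,230), and the black-gripped one in the wooden block (scene 252,249; top 227,195). I choose the black-gripped one and will check it from close up with the wrist camera.

```bash
cat > look.py <<'E'
from h import *
np.set_printoptions(precision=1,suppress=True)
def look(pos,yaw,names,tag):
    manip.goto(pos,[np.pi,0,yaw]); manip.dwell(.3)
    p=cams.snapshot("wrist"); out=[]
    save(p,tag+".png")
    import pickle;pickle.dump(p,open(tag+".pkl","wb"))
    for n,z in names.items():
        for d in finder.spot_point(n,p)[:3]:
            print(tag,n,round(d["conf"],2),np.array(d["location"]),at_z(p,d["location"],z)[:2])
    return p
E
python3 - <<'E'
from look import *
r=look([480,-110,260],0,dict(ring_center=31,ring_eye_l=31,ring_eye_r=31),"w1")
print(readout.state()["time"],r["world_from_camera"])
a=look([590,25,300],0,dict(axle_groove=55,axle_top=70),"w3")
b=look([560,187,330],0,dict(pliers_grip=116,pliers_foot_l=6),"w2")
print(readout.state()["time"],readout.state()["qpos"],b["world_from_camera"][:3,3])
f=lambda n:cv2.imread("pics/%s.png"%n)
cv2.imwrite("pics/c.png",cv2.resize(np.vstack([np.hstack([f("w1"),f("w2")]),np.hstack([f("w3"),f("w3")*0])]),(800,500),interpolation=cv2.INTER_AREA))
E
```

```text
w1 ring_center 0.81 [331.3 121.7] [ 540.8 -120.4]
w1 ring_eye_l 0.9 [318.1 147.6] [ 510.7 -104.8]
w1 ring_eye_l 0.73 [202.2  36.7] [632.1  21.1]
w1 ring_eye_l 0.54 [337.4 151.2] [ 506.3 -127.9]
w1 ring_eye_r 0.9 [318.1 147.6] [ 510.7 -104.8]
w1 ring_eye_r 0.73 [202.2  36.7] [632.1  21.1]
w1 ring_eye_r 0.54 [337.4 151.2] [ 506.3 -127.9]
4.025 [[  -0.    -0.9   -0.3  563.4]
 [  -1.     0.     0.  -111.4]
 [  -0.     0.3   -0.9  402.6]
 [   0.     0.     0.     1. ]]
w3 axle_groove 0.63 [318.3 130.3] [639.3  29.6]
w3 axle_top 0.77 [320.1 133.5] [636.9  27.3]
w3 axle_top 0.4 [220.4 272.3] [449.  166.7]
w3 axle_top 0.33 [425.6 224.4] [ 520.4 -110.4]
w2 pliers_grip 0.88 [358.   69.6] [676.3 148.1]
w2 pliers_grip 0.59 [332.4 153.9] [585.7 174.9]
w2 pliers_foot_l 0.87 [337.3 141.5] [586.4 164.6]
w2 pliers_foot_l 0.77 [354.6  80.6] [671.8 141.1]
w2 pliers_foot_l 0.66 [318.9 144.8] [581.6 192.1]
6.375 [ 0.3  0.3  1.6 -0.   1.2  1.8] [643.7 185.  472.4]
```

View pics/c.png

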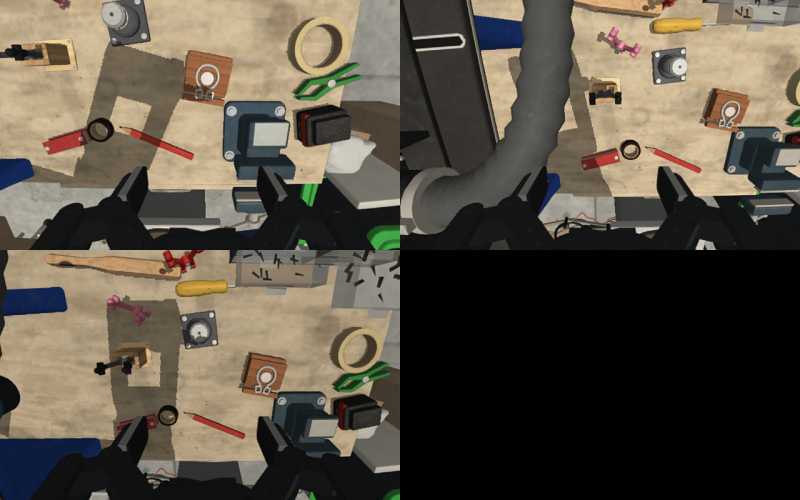

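```bash
python3 - <<'E'
from h import *
import pickle
s=cams.snapshot("scene");t=cams.snapshot("top")
save(s,"s2.png",None,1.25)
w=pickle.load(open("w2.pkl","rb"))
a=s["color"][:,60:460];b=t["color"][50:330,100:420]
c=w["color"][90:210,260:420]
r=lambda i:cv2.resize(i,(400,int(400*i.shape[0]/i.shape[1])))
R=np.vstack([r(a)[:0],r(b)]);
L=r(a); h=max(L.shape[0],R.shape[0]); 
pad=lambda i:np.vstack([i,np.zeros((h-i.shape[0],400,3),np.uint8)])
im=np.hstack([pad(L),pad(R)])
cv2.imwrite("pics/d.png",im[:,:,::-1])
save(w,"e.png",(270,90,430,210),5)
E
```

```text
(no output)
```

View pics/d.png

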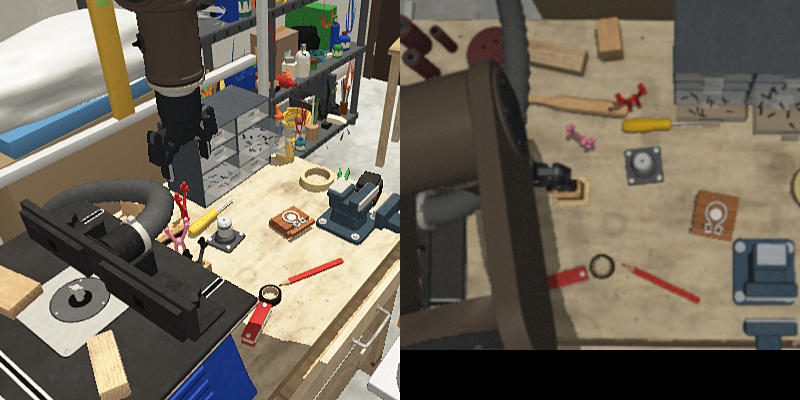

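View pics/e.png

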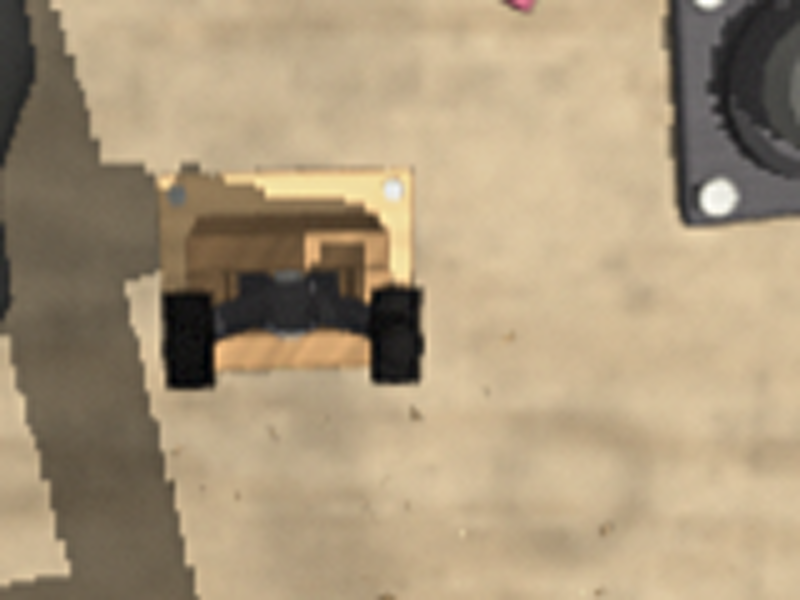

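The close crop shows black rubber grips standing in the pale wooden block: left roller at about (308,158) and right at about (349,157) in the w2 picture. That's the real pliers. A router table and hose stand to the left (+y), so I'll check clearance there.

```bash
python3 - <<'E'
from look import *
import pickle
w=pickle.load(open("w2.pkl","rb"))
l=at_z(w,(308,158),119);r=at_z(w,(349.2,157),119)
print(l,r,(l+r)/2,np.linalg.norm(l-r), "yaw",-np.arctan2((l-r)[0],(l-r)[1]))
for z in(0,100,200):print(z,at_z(w,(274,110),z),at_z(w,(272,150),z))
t=cv2.imread("pics/t.png"); cv2.imwrite("pics/f.png",cv2.resize(t[100:350,100:420],(640,500)))
p=cams.snapshot("top")
for z in(0,100,200):
  for x in(560,600,640): print(z,x,proj(p,[[x,185,z],[x,250,z],[x,300,z]]).tolist())
E
```

```text
[581.5 203.  119. ] [582.6 155.6 119. ] [582.1 179.3 119. ] 47.45478696848256 yaw 0.02295997058967016
0 [631.9 258.    0. ] [573.1 264.    0. ]
100 [634.4 242.5 100. ] [588.  247.3 100. ]
200 [636.9 227.1 200. ] [603.  230.5 200. ]
0 560 [[235.6212490204365, 211.0536232595587], [210.96762645425662, 210.72810282723108], [192.09986523593727, 210.4763737769749]]
0 600 [[236.11410922166016, 195.88203662853508], [211.5428986645453, 195.58339574632993], [192.73747878990287, 195.35674999140173]]
0 640 [[236.61754444638183, 180.8171710802108], [212.1321132634704, 180.54492022910202], [193.39164043790197, 180.34289092216753]]
100 560 [[228.2641816889611, 207.11452755425282], [201.5836208630996, 206.7685566201992], [181.18327691204257, 206.50230443836728]]
100 600 [[228.83005212198634, 190.69251816510072], [202.2471250601472, 190.3806490894754], [181.92043593388613, 190.14622536582473]]
100 640 [[229.4093677339335, 174.39841725887132], [202.92833707469686, 174.11997076435162], [182.67860459685681, 173.91672863625553]]
200 560 [[219.56922433117256, 202.4555863047978], [190.50495217131498, 202.08860587460268], [168.30830541588108, 201.80820448096827]]
200 600 [[220.2286842220832, 184.56042758250015], [191.2818194773326, 184.23761658210785], [169.17343649016917, 183.9984470564544]]
200 640 [[220.90557915539594, 166.82119234455007], [192.08162833924106, 166.54158163542075], [170.06578002935314, 166.34272242766048]]
```

View pics/f.png

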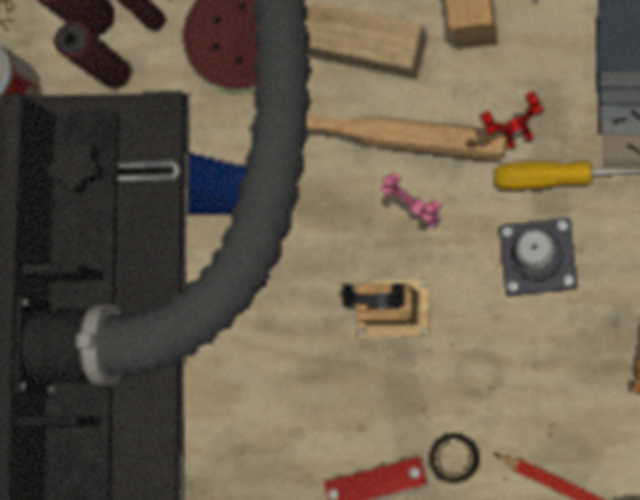

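```bash
python3 - <<'E'
from look import *
p=cams.snapshot("scene");print(p["world_from_camera"][:3,3])
for px in((233,200),(235,215),(215,183),(180,180)):
  o,d=ray(p,px)
  print(px,[ (o+d*(y-o[1])/d[1]).round() for y in(200,230,260,300,350)])
t=cams.snapshot("top");print(t["world_from_camera"][:3,3])
w=cams.snapshot("wrist")
for d in((t,(194,166)),(t,(186,186)),(w,(274,110)),(w,(272,150))):
  o,v=ray(*d);print([ (o+v*(z-o[2])/v[2]).round() for z in(50,150,250,350)])
print(readout.state()["eef_pos"],readout.state()["ft_force"])
E
```

```text
[-23.7 672.5 846.3]
(233, 200) [array([604., 200., 253.]), array([564., 230., 291.]), array([524., 260., 328.]), array([471., 300., 379.]), array([405., 350., 441.])]
(235, 215) [array([606., 200., 212.]), array([566., 230., 253.]), array([526., 260., 293.]), array([472., 300., 347.]), array([406., 350., 414.])]
(215, 183) [array([653., 200., 274.]), array([610., 230., 310.]), array([567., 260., 346.]), array([510., 300., 395.]), array([438., 350., 455.])]
(180, 180) [array([782., 200., 225.]), array([731., 230., 264.]), array([680., 260., 304.]), array([612., 300., 356.]), array([526., 350., 422.])]
[ 441.3  -46.4 1274.2]
[array([669., 287.,  50.]), array([651., 259., 150.]), array([632., 232., 250.]), array([613., 205., 350.])]
[array([617., 305.,  50.]), array([603., 276., 150.]), array([589., 247., 250.]), array([574., 219., 350.])]
[array([633., 251.,  50.]), array([635., 236., 150.]), array([638., 220., 250.]), array([640., 205., 350.])]
[array([580., 257.,  50.]), array([595., 240., 150.]), array([610., 223., 250.]), array([625., 206., 350.])]
[560. 187. 330.] [ 0.7 -0.5 -0.1]
```

View pics/s2.png

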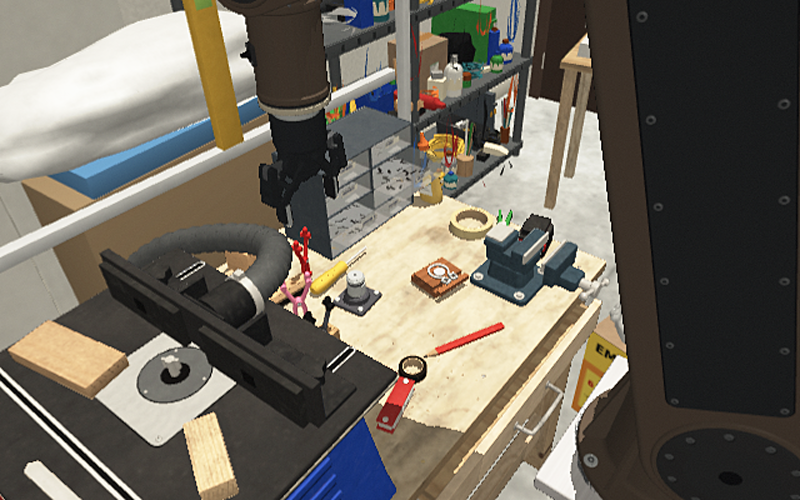

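View pics/w2.png

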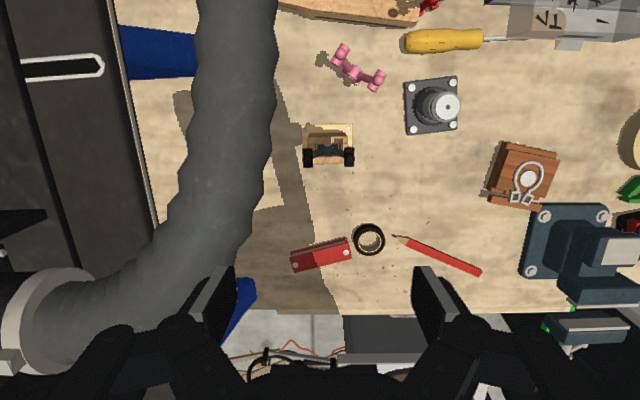

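The hose arches at about z 300, y ≥ 225, so I'll approach from the −y side with the fingers only partly open. First, one closer look to refine the grip position.

```bash
python3 - <<'E'
from look import *
import pickle
manip.move_straight([560,150,330]); eoat.command_gripper(70/85.)
print(readout.state()["gripper_width"])
manip.move_straight([545,150,235]); manip.dwell(.2)
p=cams.snapshot("wrist");pickle.dump(p,open("w4.pkl","wb"))
print(proj(p,[[582,180,119],[582,204,119],[582,156,119]]))
g=p["color"].astype(int).max(2)
c=proj(p,[[582,180,119]])[0].astype(int)
x0,y0=c[0]-70,c[1]-50
m=((g[y0:y0+100,x0:x0+140])<32).astype(np.uint8)
n,lab,st,ce=cv2.connectedComponentsWithStats(m)
for i in range(1,n):
  if st[i,4]>60: print(st[i]+np.array([x0,y0,0,0,0]),ce[i]+[x0,y0])
save(p,"w4.png",(x0,y0,x0+140,y0+100),5)
E
```

```text
0.8267768160440939
[[287.2 159.9]
 [259.  160. ]
 [315.5 159.9]]
[300 143  23  29 373] [314.2 157.2]
[251 148  37  26 423] [261.8 159.6]
```

View pics/w4.png

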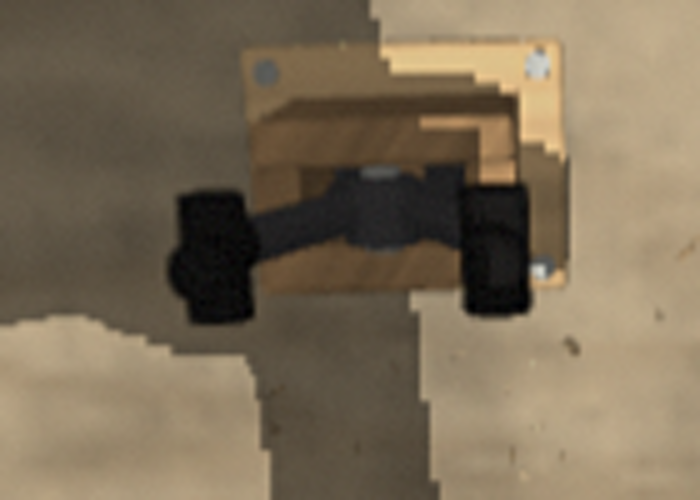

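```bash
python3 - <<'E'
from look import *
def st(t):
    s=readout.state();print(t,round(s["time"],1),s["eef_pos"],s["ft_force"],s["finger_force"],round(s["gripper_width"]*85,1))
print(manip.tcp_to_grasp)
manip.move_straight([575,160,165],[np.pi,0,.02]);
print(manip.move_straight([582,179.5,155],force_limit=8));st("above")
print(manip.move_straight([582,179.5,93],feed=60,force_limit=8));st("down")
for w in(62,60,58.5,57):
    eoat.command_gripper(w/85.,20); st(w)
E
```

```text
-18.700000000000003
True
above 9.3 [583.  181.7 154.8] [-0.4 -0.1 -0.5] 0.0 70.3
False
down 10.5 [582.3 179.6  93.4] [0.1 0.4 0. ] 0.0 70.0
62 10.8 [582.2 179.6  93.3] [-0.1 -0.3 -0.2] 0.06979051977396011 62.2
60 11.0 [582.  179.5  93. ] [0.  1.  0.2] 0.06808092584833503 60.0
58.5 11.2 [582.3 179.7  93.3] [-0.2  1.2  5. ] 8.61430048942566 58.6
57 11.4 [582.7 179.9  93.7] [ 0.1  2.5 10.5] 11.175666153430939 57.4
```

```bash
python3 - <<'E'
from look import *
import pickle
def st(t):
    s=readout.state();print(t,round(s["time"],1),s["eef_pos"],s["ft_force"],round(s["finger_force"],1),round(s["gripper_width"]*85,1))
w1=pickle.load(open("w1.pkl","rb"))
t=cams.snapshot("top")
print("vise",tri([(w1,(392,195)),(t,(385.6,245.5))]),at_z(w1,(392,195),100))
manip.move_straight([582,179.5,185],feed=80);st("lift")
manip.move_straight([530,60,200]);
manip.move_straight([508,-116,180],[np.pi,0,-.15]);manip.dwell(.4);st("over")
p=cams.snapshot("wrist");pickle.dump(p,open("w5.pkl","wb"))
for n,z in dict(pliers_foot_l=93,pliers_grip=200,ring_eye_l=31,ring_center=31).items():
    for d in finder.spot_point(n,p)[:3]:
        print(n,round(d["conf"],2),np.array(d["location"]),at_z(p,d["location"],z)[:2])
save(p,"w5.png",(220,80,420,280),3)
E
```

```text
vise [ 470.9 -189.8   90.5] [ 472.1 -181.6  100. ]
lift 12.8 [581.7 179.4 184.4] [ 0.1  1.1 -1.5] 7.1 56.9
over 15.5 [ 508.1 -115.8  180. ] [ 0.4 -0.4 -0.9] 7.0 57.2
pliers_foot_l 0.79 [339.2 210.1] [ 507.9 -129.2]
pliers_foot_l 0.77 [308.3 211.2] [ 510.6 -104.9]
pliers_foot_l 0.59 [24.4 53. ] [657.9  74.8]
ring_eye_l 0.94 [332.7 193.1] [ 504.2 -125.2]
ring_eye_l 0.82 [311.3 192.4] [ 508.  -104.5]
ring_center 0.81 [324.4 160.4] [ 537.5 -122. ]
```

View pics/w5.png

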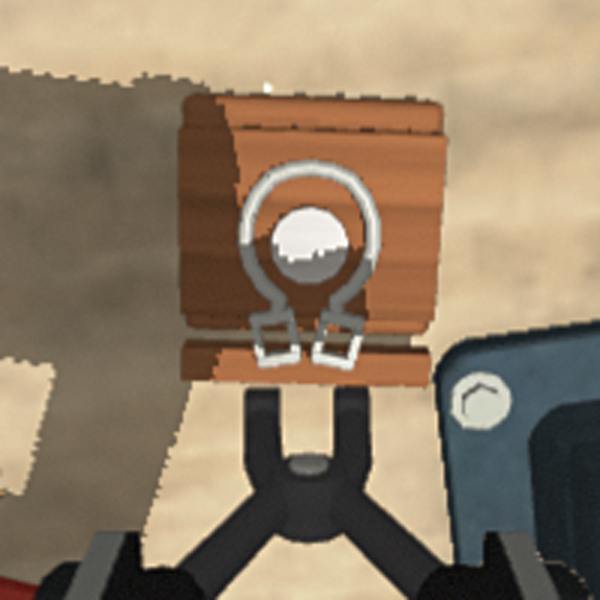

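```bash
python3 - <<'E'
from look import *
import pickle
def st(t):
    s=readout.state();print(t,round(s["time"],1),s["eef_pos"],s["ft_force"],round(s["finger_force"],1),round(s["gripper_width"]*85,1))
eoat.command_gripper(58.6/85.);st("op")
manip.move_straight([505.5,-114,130],[np.pi,0,-.18],feed=80);manip.dwell(.3);st("low")
p=cams.snapshot("wrist");pickle.dump(p,open("w6.pkl","wb"))
for n,z in dict(pliers_foot_l=43,ring_eye_l=31,ring_center=31).items():
    for d in finder.spot_point(n,p)[:3]:
        print(n,round(d["conf"],2),np.array(d["location"]),at_z(p,d["location"],z)[:2])
print(proj(p,[[505.5,-114,43]]))
save(p,"w6.png",(260,140,390,240),6)
E
```

```text
op 16.0 [ 508. -116.  180.] [-0.4 -1.3 -1.6] 6.7 58.5
low 17.1 [ 505.7 -114.1  130.3] [ 0.2  0.2 -1. ] 6.7 58.6
pliers_foot_l 0.89 [309.4 214. ] [ 506.1 -103.6]
ring_eye_l 0.77 [337.1 205.9] [ 504.8 -126.2]
ring_eye_l 0.67 [314.4 206.7] [ 507.5 -107.6]
ring_center 0.29 [129.9 303.2] [443.5  83.9]
ring_center 0.23 [59.9 73.4] [645.8  60.9]
[[322.4 212.5]]
```

View pics/w6.png

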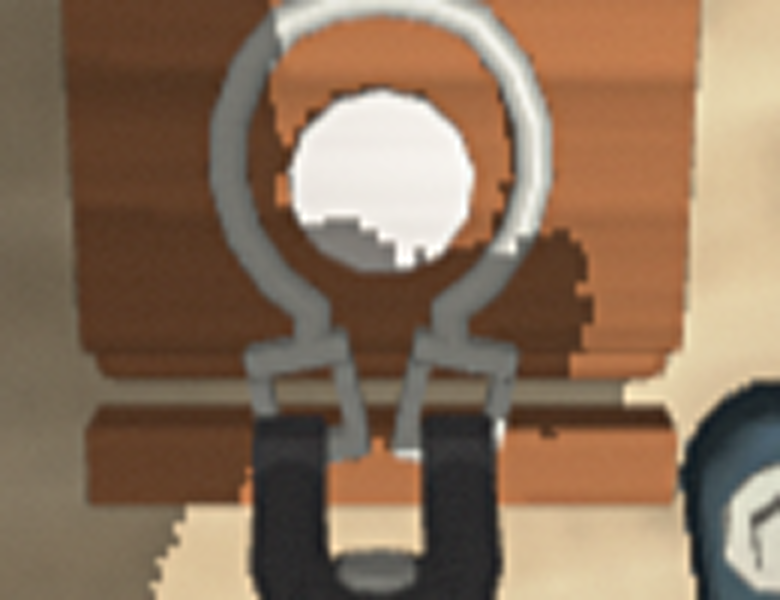

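The picture shows the trench level in the image, so the yaw is right. The lugs are centred at crop (305,400) and (458,398), and the feet tips at (290,417) and (458,417). Next I'll compute the remaining offset.

```bash
python3 - <<'E'
from look import *
import pickle
p=pickle.load(open("w6.pkl","rb"))
c=lambda u,v:(260+u/6,140+v/6)
f=[at_z(p,c(290,417),43.5),at_z(p,c(458.5,417),43.5)]
e=[at_z(p,c(305,399),34),at_z(p,c(458,398),34)]
tr=at_z(p,c(381,392),28); b=at_z(p,c(381,180),32)
for n,v in zip("fl fr el er tr boss".split(),f+e+[tr,b]):print(n,v)
R=np.array([[np.cos(.18),-np.sin(.18)],[np.sin(.18),np.cos(.18)]])
loc=lambda v:R@v[:2]   # into frame rotated by -0.18
fm=loc((f[0]+f[1])/2);em=loc((e[0]+e[1])/2)
print("feet mid(front edge)",fm,"eyes",em,"trench",loc(tr),"boss",loc(b))
print("halfspans",np.linalg.norm(f[0]-f[1])/2,np.linalg.norm(e[0]-e[1])/2)
w5=pickle.load(open("w5.pkl","rb"));q=lambda u,v:(220+u/3,80+v/3)
b5=at_z(w5,q(311,243),32);e5=[at_z(w5,q(276,340),34),at_z(w5,q(338,340),34)]
print("w5 boss",loc(b5),"eyes",loc((e5[0]+e5[1])/2))
E
```

```text
fl [ 510.2 -103.6   43.5]
fr [ 506.2 -125.4   43.5]
el [ 509.1 -105.    34. ]
er [ 505.5 -125.6   34. ]
tr [ 506.3 -115.    28. ]
boss [ 536.8 -120.6   32. ]
feet mid(front edge) [520.5 -21.6] eyes [519.8 -22.6] trench [518.7 -22.5] boss [549.7 -22.5]
halfspans 11.09167420984046 10.452573179802336
w5 boss [550.2 -23.1] eyes [518.8 -22.7]
```

```bash
python3 - <<'E'
from look import *
def st(t):
    s=readout.state();print(t,round(s["time"],1),s["eef_pos"],s["ft_force"],s["moment"],round(s["finger_force"],1),round(s["gripper_width"]*85,1))
manip.move_straight([506,-115,124],feed=40);manip.dwell(.3);st("pre")
print(manip.move_straight([506,-115,104],feed=15,force_limit=4));manip.dwell(.2);st("down")
p=cams.snapshot("wrist")
for n,z in dict(pliers_foot_l=24,ring_eye_l=31,ring_center=31).items():
    for d in finder.spot_point(n,p)[:3]:
        print(n,round(d["conf"],2),np.array(d["location"]),at_z(p,d["location"],z)[:2])
E
```

```text
pre 17.9 [ 506.1 -115.   124.1] [-0.3  0.5 -1. ] [ 0.1  0.  -0. ] 6.7 58.5
True
down 19.0 [ 506. -115.  110.] [0.9 0.3 5. ] [ 0. -0. -0.] 8.3 58.7
pliers_foot_l 0.65 [338.8 210. ] [ 506.  -128.1]
pliers_foot_l 0.6 [307.5 215.4] [ 505.9 -102.9]
ring_eye_l 0.66 [335.5 217.8] [ 502.7 -124.6]
ring_eye_l 0.6 [313.1 214.9] [ 508.1 -108.1]
ring_eye_l 0.45 [339.4 212.6] [ 506.3 -128.3]
```

Contact came at TCP z = 110.0, where the shoulders should meet the lugs, so the feet are through. Squeezing in steps now.

```bash
python3 - <<'E'
from look import *
def st(t):
    s=readout.state();print(t,round(s["time"],1),s["eef_pos"],s["ft_force"],round(s["finger_force"],1),round(s["gripper_width"]*85,1));return s
z=110.
for w in(54,50,46,42,38,34,30):
    eoat.command_gripper(w/85.,40);s=st(w);fz=s["ft_force"][2]
    for k in range(6):
        if fz>8: z+=.6
        elif fz<2: z-=.6
        else: break
        manip.move_straight([506,-115,z],feed=15);manip.dwell(.1);fz=readout.state()["ft_force"][2]
    print("  z",z,"fz",fz)
st("end")
E
```

```text
54 19.4 [ 506.6 -115.   110.5] [ 0.3  2.5 13.7] 13.6 54.2
  z 110.6 fz 7.516673779629042
50 20.0 [ 506.9 -115.   111.3] [-0.3  3.  16.3] 15.0 50.3
  z 111.79999999999998 fz 4.260340560638651
46 20.9 [ 506.6 -115.   112.2] [-0.2  2.3 12.6] 14.2 46.3
  z 112.39999999999998 fz 7.470742356236133
42 21.5 [ 506.6 -115.   112.9] [-0.2  1.5 14.4] 15.6 42.5
  z 113.59999999999997 fz 3.8690075042639194
38 22.4 [ 506.3 -114.9  113.9] [0.3 2.9 9.7] 17.4 38.4
  z 114.19999999999996 fz 6.581342511539305
34 23.0 [ 506.3 -114.8  114.5] [ 0.5  5.1 10.3] 18.9 34.7
  z 114.79999999999995 fz 3.265515320074359
30 23.5 [ 506.2 -114.9  115. ] [-0.1  3.7  8.2] 36.1 30.9
  z 114.79999999999995 fz 5.452145210755334
end 24.2 [ 506.2 -115.1  114.9] [0.3 1.9 5.5] 35.2 30.4
```

```bash
python3 - <<'E'
from look import *
import pickle
def st(t):
    s=readout.state();print(t,round(s["time"],1),s["eef_pos"],s["ft_force"],round(s["finger_force"],1),round(s["gripper_width"]*85,1));return s
def spots(p,d0):
  for n,z in d0.items():
    for d in finder.spot_point(n,p)[:2]:
        print(n,round(d["conf"],2),np.array(d["location"]),at_z(p,d["location"],z)[:2])
manip.move_straight([506,-115,130],feed=20);manip.dwell(.3);st("l1")
manip.move_straight([506,-115,190],feed=60);manip.dwell(.4);st("l2")
p=cams.snapshot("wrist");pickle.dump(p,open("w7.pkl","wb"))
spots(p,dict(ring_center=105,ring_eye_l=105,pliers_foot_l=98,axle_top=70))
d=finder.cut_out("ring",p)
for k in d[:3]:print(k["conf"],k["extent"],k["region"].sum())
W=[506,-115];print(proj(p,[[506+30.5,-115-5.5,105],[506,-115,100]]))
t=cams.snapshot("top");spots(t,dict(ring_center=105,axle_top=70));pickle.dump(t,open("t7.pkl","wb"))
for k in finder.cut_out("ring",t)[:3]:print(k["conf"],k["extent"],k["region"].sum())
E
```

```text
l1 25.4 [ 506.  -115.   129.9] [ 0.5 -0.5 -1.9] 34.7 30.8
l2 27.0 [ 506.  -115.   189.9] [ 0.1  0.6 -1.5] 34.7 30.9
ring_center 0.35 [328.8 282.9] [ 442.4 -108.9]
ring_eye_l 0.94 [342.9 215.5] [ 501.1 -130.5]
ring_eye_l 0.85 [292.2 213.5] [509.9 -91.5]
pliers_foot_l 0.96 [51.1 69.2] [648.2  59.5]
pliers_foot_l 0.73 [32.8 60.7] [656.6  71. ]
axle_top 0.95 [117.2  78.9] [636.6  29.9]
0.74 [283.5, 141.0, 350.7, 221.0] 1418
0.44 [283.8, 208.3, 356.2, 322.8] 5090
[[322.3 174.5]
 [322.5 210.9]]
axle_top 0.81 [295.3 177. ] [640.4  26.3]
axle_top 0.49 [432.3 197.8] [ 592.7 -314.8]
```

```bash
cat > fit.py <<'E'
from look import *
from scipy.optimize import least_squares
from scipy.spatial import cKDTree
def ringpts(prm,yaw,a=np.linspace(-2.6,2.6,300)):
    cx,cy,cz,pit=prm
    P=np.c_[24.5*np.cos(a),24.5*np.sin(a),0*a]
    Ry=np.array([[np.cos(pit),0,np.sin(pit)],[0,1,0],[-np.sin(pit),0,np.cos(pit)]])
    Rz=np.array([[np.cos(yaw),-np.sin(yaw),0],[np.sin(yaw),np.cos(yaw),0],[0,0,1]])
    return (Rz@Ry@P.T).T+[cx,cy,cz]
def fitring(p,x0,yaw,zs=4):
    best=None
    for d in finder.cut_out("ring",p):
        m=d["region"]
        v,u=np.nonzero(m);pts=np.c_[u,v].astype(float)
        pr=proj(p,ringpts(x0,yaw)); keep=cKDTree(pr).query(pts)[0]<14
        g=proj(p,ringpts(x0,yaw,np.array([np.pi])))[0,1]
        keep&=pts[:,1]<g-16
        q=pts[keep]
        if len(q)<100: continue
        if best is None or len(q)>len(best): best=q
    q=best
    f=lambda x:np.r_[cKDTree(proj(p,ringpts(x,yaw))).query(q)[0]/np.sqrt(len(q))*8,cKDTree(q).query(proj(p,ringpts(x,yaw,np.linspace(-2.,2.,80))))[0]/9*8,(x[2]-x0[2])/zs,x[3]/.1]
    r=least_squares(f,x0,diff_step=1e-4)
    return r.x,r.cost,len(q)
E
python3 - <<'E'
from fit import *
import pickle
p=cams.snapshot("wrist")
for zs in(1,4):
    x,c,n=fitring(p,np.array([536.5,-120.5,105,0.]),-.18,zs);print(x.round(3),c,n)
print(proj(p,ringpts(x,-.18,np.array([0,1.57,3.14,-1.57]))))
E
```

```text
[ 536.3 -116.4  104.1   -0.1] 120.1528259674458 844
[ 535.9 -116.4  102.3   -0. ] 118.83674845823539 844
[[316.9 143.2]
 [285.1 175.4]
 [317.3 205.5]
 [349.2 175.4]]
```

```bash
cat > ax.py <<'E'
from fit import *
import pickle
def st(t):
    s=readout.state();print(t,round(s["time"],1),s["eef_pos"],s["ft_force"],round(s["finger_force"],1),round(s["gripper_width"]*85,1));return s
def meas(tag):
    e=readout.state()["eef_pos"]
    p=cams.snapshot("wrist");pickle.dump(p,open(tag+".pkl","wb"))
    try:
        x,c,n=fitring(p,e+[30.2,-1.5,-86] if True else 0,-.18,1) if False else fitring(p,np.r_[e+[30.2,-1.5,-86],0.],-.18,1)
        print("ring",x.round(2),"rel",(x[:3]-e),c,n)
    except Exception as ex: print("ringfit",ex); x=None
    for n,z in dict(axle_top=70,axle_groove=55,ring_eye_l=e[2]-86).items():
        for d in finder.spot_point(n,p)[:2]: print(n,round(d["conf"],2),np.array(d["location"]),at_z(p,d["location"],z)[:2])
    d=finder.cut_out("axle",p)
    if d: 
        m=d[0]["region"];print("axle",round(d[0]["conf"],2),np.array(d[0]["extent"]),m.sum())
    return p,x
E
python3 - <<'E'
from ax import *
manip.move_straight([585,29,190],feed=150);manip.dwell(.3);meas("a1")
manip.move_straight([606.3,29,190],feed=100);manip.dwell(.4);st("ax");p,x=meas("a2")
# bright blob of axle top inside the ring
c=proj(p,[[636.5,27.5,70]])[0].astype(int);print(c)
g=p["color"].astype(int).mean(2)[c[1]-26:c[1]+26:2,c[0]-30:c[0]+30:2].astype(int)
for r in g:print(" ".join("%3d"%v for v in r))
E
```

```text
ring [615.1  27.2 103.3  -0. ] rel [ 30.2  -1.4 -86.7] 137.95123429759866 924
axle_top 0.62 [310.5 142.6] [636.3  29.5]
axle_groove 0.94 [312.7 138. ] [638.2  27.8]
axle_groove 0.54 [308.4 142. ] [635.4  32.2]
ring_eye_l 0.98 [294.7 212.6] [588.9  50.1]
ring_eye_l 0.65 [343.1 212.8] [581.9  12.6]
ax 30.2 [606.1  29.  190.1] [-0.7 -0.1 -1.9] 34.7 30.7
ring [636.   27.6 103.3   0. ] rel [ 29.9  -1.3 -86.8] 129.3859968174426 887
axle_top 0.57 [317.6 163.1] [639.3  27.3]
axle_top 0.21 [327.4 286.1] [516.7  40.6]
axle_groove 0.94 [315.6 161.8] [638.   29.7]
axle_groove 0.68 [345.9 214.5] [582.6  10.6]
ring_eye_l 0.92 [292.9 212.9] [610.1  52. ]
ring_eye_l 0.83 [342.4 215.1] [601.3  13.8]
axle 0.72 [600.7  88.1 638.2 181.9] 2443
[317 166]
 42  43  44  45  39  40  44  42  44  44  58  74  73  76  80 101  93  79  73  66  85  93  89  71  70  65  75  91  94  92
 44  45  44  42  42  44  42  40  46  73 109 135 139 148 153 158 157 152 145 136 126 102  90  86  72  70  63  93  92  90
 44  44  48  40  39  42  44  75 124 146 164 189 205 211 209 196 203 212 212 196 185 158 140 112  78  68  70  78  91  
[... 2062 characters left out ...]
  42  41  48  69  76  83  95  96  96  97  91 197 197 197  78  74  82  79  87  89  88  90  88  80  74
 90  79  37  40  42  40  41  41  41  48  72  76  80  83  88  89 124 106  80  73  82  89  88  90  85  78  72 106 157 128
 92  85  43  43  42  86  98  90  70  76  77  80  79  67  69  76  69  52  45  39  88  84  78  81 102 161 169 179 181 101
 95  88  61  37  70  96 104  98 181  81  84  86  85  80  45  42  43  41  68  40  78 103 167 179 177 176 175 176 176 131
 95  90  81  39  97  99 185 175 206  90  83  85  86  83  78  78  72 105 147 155 171 176 177 175 173 172 170 171 118  94
 95  96  86  38  71 186 190 193 206  82  82  81  72  79  99 151 155 168 167 167 170 173 175 172 171 169 168 169  86  96
```

```bash
cat >> ax.py <<'E'
def dot(p,ctr,r=14):
    # dark centre mark on the axle's top face
    u,v=np.round(ctr).astype(int)
    g=p["color"].astype(float).mean(2)
    sub=g[v-r:v+r+1,u-r:u+r+1]; w=np.clip(cv2.morphologyEx(sub,cv2.MORPH_CLOSE,np.ones((11,11)))-sub-40,0,None)
    n,l,s,c=cv2.connectedComponentsWithStats((w>0).astype(np.uint8))
    return [(s[i,4],c[i]+[u-r,v-r],at_z(p,c[i]+[u-r,v-r],70)[:2]) for i in range(1,n) if s[i,4]>8]
E
python3 - <<'E'
from ax import *
p0=pickle.load(open("a1.pkl","rb"));print(dot(p0,proj(p0,[[637,28.5,70]])[0]))
p0=pickle.load(open("a2.pkl","rb"));print(dot(p0,proj(p0,[[637,28.5,70]])[0]))
manip.move_straight([607.7,30.1,163],feed=60);manip.dwell(.4);st("hov");p,x=meas("a3")
print(dot(p,proj(p,[[637,28.5,70]])[0]))
from h import *
for nm in("scene","top"):
    s=cams.snapshot(nm);pickle.dump(s,open("a3%s.pkl"%nm,"wb"))
    for n in("ring_center","axle_top","axle_groove"):
        for d in finder.spot_point(n,s)[:2]:print(nm,n,round(d["conf"],2),np.array(d["location"]))
    print("proj groove, top, ring",proj(s,[[637.5,28.7,55],[637.5,28.7,70],[637.5,28.7,77]]).tolist())
    for d in finder.cut_out("ring",s)[:2]:print("ringmask",round(d["conf"],2),np.array(d["extent"]))
E
```

```text
[(np.int32(332), array([310.6, 141.4]), array([637.3,  29.2])), (np.int32(22), array([324.4, 154.1]), array([624.6,  19.7]))]
[(np.int32(11), array([330.1, 153.3]), array([645.7,  15.3])), (np.int32(42), array([315.5, 165. ]), array([638. ,  29.4])), (np.int32(10), array([305. , 169.5]), array([635.7,  39.1])), (np.int32(27), array([315.4, 177.1]), array([627.4,  31.5])), (np.int32(38), array([328. , 177.7]), array([625. ,  20.8]))]
hov 31.5 [607.8  30.1 163.2] [ 0.1 -0.2 -1.9] 34.7 30.5
ring [637.7  28.7  76.3   0. ] rel [ 29.9  -1.4 -86.9] 149.9787365879144 958
axle_top 0.81 [315.5 173.6] [638.1  30.1]
axle_top 0.47 [225.3 361.4] [467.4 154.2]
axle_groove 0.85 [317.7 172.3] [635.6  29.1]
ring_eye_l 0.95 [292.7 216.5] [608.8  53.9]
ring_eye_l 0.91 [344.5 213.3] [604.2  13. ]
axle 0.89 [268.5 107.4 364.5 202. ] 5147
[(np.int32(30), array([304.7, 171.7]), array([641.2,  38.1])), (np.int32(49), array([316.3, 173.8]), array([637.9,  29.5])), (np.int32(28), array([321.5, 187.1]), array([626.5,  27.4])), (np.int32(13), array([330.8, 187.6]), array([624.8,  20.2]))]
scene ring_center 0.72 [283.5 223.6]
scene ring_center 0.52 [283.9 214.3]
scene axle_top 0.95 [283.8 218.9]
scene axle_groove 0.97 [286.7 220.2]
proj groove, top, ring [[284.50660701429996, 223.31887149692997], [284.10156300265237, 218.81175043965817], [283.9104040009665, 216.68451192958526]]
ringmask 0.15 [267.7 217.2 308.1 254.7]
top axle_groove 0.58 [431.6 197.2]
proj groove, top, ring [[294.64497190925624, 179.1116458618907], [294.2927424785058, 178.14798832751265], [294.1254158065883, 177.6901879209555]]
```

```bash
python3 - <<'E'
from ax import *
manip.move_straight([607.9,30.8,163],feed=20);manip.dwell(.3);st("hov")
hit=manip.move_straight([607.9,30.8,141],feed=15,force_limit=2.5);print(hit);manip.dwell(.5);st("low")
p,x=meas("a4");print(dot(p,proj(p,[[637.9,29.5,70]])[0]))
s=cams.snapshot("scene");pickle.dump(s,open("a4s.pkl","wb"))
for n in("ring_center","axle_top","ring_eye_l"):
    for d in finder.spot_point(n,s)[:2]:print(n,round(d["conf"],2),np.array(d["location"]))
print(proj(s,[[637.9,29.5,55],[637.9,29.5,70],[606,52,55],[602,13,55]]))
E
```

```text
hov 32.9 [607.9  30.8 163. ] [ 0.1  0.7 -2.2] 34.7 30.5
False
low 35.0 [607.9  30.8 141. ] [-0.1  0.1 -1. ] 34.7 30.7
ring [645.2  26.4  61.1  -0.5] rel [ 37.3  -4.3 -79.9] 2319.446643191931 2642
axle_top 0.72 [315.  183.2] [636.3  30.9]
axle_top 0.2 [328.2 284.2] [552.2  36.3]
axle_groove 0.69 [319.2 177.3] [636.5  28.1]
axle_groove 0.36 [286.7 213.3] [612.4  58.7]
ring_eye_l 0.71 [344.4 216.3] [601.8  14.2]
axle 0.69 [265.6 108.7 369.2 208.5] 5643
[(np.int32(61), array([316.6, 180.9]), array([637.8,  29.5])), (np.int32(17), array([324.6, 194.2]), array([627. ,  25.6]))]
ring_center 0.67 [288.8 223.4]
axle_top 0.94 [280.5 220.8]
ring_eye_l 0.57 [298.4 224.9]
ring_eye_l 0.54 [286.  234.2]
[[284.2 223.4]
 [283.8 218.9]
 [287.6 233.3]
 [299.1 225.7]]
```

```bash
python3 - <<'E'
from ax import *
a=[]
for i in range(20):
    manip.dwell(.03);a.append(np.r_[readout.state()["ft_force"],readout.state()["moment"]])
print(np.mean(a,0).round(2),np.std(a,0).round(2))
p=cams.snapshot("wrist");e=readout.state()["eef_pos"]
for d in finder.cut_out("ring",p)[:3]:print(round(d["conf"],2),np.array(d["extent"]),d["region"].sum())
pr=proj(p,ringpts(np.r_[e+[29.9,-1.4,-86],0.],-.18,np.array([-1.57,0,1.57])));print(pr)
g=p["color"].astype(float).mean(2).round().astype(int)
for (u,v),ax in zip(pr.round().astype(int),"hvh"):
    print(ax,(g[v,u-10:u+11] if ax=="h" else g[v-10:v+11,u]))
E
```

```text
[ 0.2  0.1 -1.6 -0.  -0.  -0. ] [0.6 0.4 0.6 0.  0.  0. ]
0.82 [282.2 141.2 349.9 226. ] 1488
[[349.4 175.9]
 [316.9 143.4]
 [284.9 176. ]]
h [143 143 150 152  56  31  37  68 138 164 179 213 175 150  86  86  87  87
  88  87  88]
v [ 45  38  38  40  43  43  46  97 138 161 196 199 180 155 103  74  76  83
  94  89 107]
h [ 93  92  95  98  61  41  40  74  97 100  98  97  89  81  47  36  53  85
  86  88  87]
```

```bash
python3 -c "
from h import *
print(readout.state()['time']);print(job.job_done())"
```

```text
36.275
the job is handed in; nothing more can be done
None
```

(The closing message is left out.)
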